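Pop open the sprung spice box and put a jar away

TASK

Put the white-capped jar with the green label away in the spice box: press the box's red release button so that the lid springs up, then steady the swaying lid with the fingers until it stands still. Stand the jar upright on the floor of the box in the free space beside the jar already there, let go, and leave the lid standing open and still and the other jars undisturbed.

Things in the scene. Friction and masses are not known exactly. Their poses are not given: they have to be found in the camera images.
- spice_box: White open-topped box with a light wooden lid, fixed to the worktop. Origin: centre of the underside of its tub, on the worktop. Its x axis points from the button side to the hinge side, y along the hinge, z up. Tub outside 142 (x) x 200 (y) x 110 mm high, walls and floor 6 mm. A block 90 mm wide on the button side reaches to x = -122 mm, its top 108 mm high; it carries the button.
- release_top (a point): Centre of the top of the round red push button (32 mm across), on the block in front of the lid, at x = -97 mm, y = 0 in the box's frame and 22 mm above the block. It is pressed straight down: 6 mm travel, about 4 N when fully down, springs back. The lid's catch lets go when it is some 3 mm down; the lid then flies up at once.
- release (a joint): Travel of the red button, 0 = up, 0.006 m = fully down.
- lid (a joint): Opening angle of the lid, rad: 0 = shut and caught, 1.57 = upright, 2.15 = back against its stop. Once freed a soft spring throws it up to the stop and it then sways for many seconds about its resting angle of roughly 1.9 (leaning back a little), with under 1 N at its edge; a fingertip laid on its front (inner) face, pressing it a little further back, stills it, and drawn back slowly leaves it still.
- lid_hinge (a point): Centre of the lid's hinge line, 71 mm from the box's centre on its +x side, 113 mm above the worktop. Its x axis turns with the lid and points from the lid's free edge to the hinge; y lies along the hinge.
- lid_edge (a point): Middle of the lid's free edge at its inner face. The lid is a plain board 204 mm wide, 9 mm thick, 146 mm from hinge to free edge.
- free_spot (a point): Point on the floor inside the box (6 mm above the worktop) in the middle of the free space: x = 0, y = -30 mm in the box's frame.
- herb_jar_center (a point): Centre (half-way up) of the jar to put away: glass spice jar with a white cap and green label, 43 mm across, 100 mm tall, loose, standing upright on the worktop; z up.
- red_jar_center (a point): A point 50 mm up on the axis of a glass spice jar with a red cap, 45 mm across, 106 mm tall, standing on the worktop; leave it alone.
- stored_jar_center (a point): A point 50 mm up on the axis of a spice jar with a blue label, 47 mm across, 98 mm tall, that already stands in the box near its +y end; leave it there.
There are look-alikes about, which are no part of the job. Of the things like the part that bears herb_jar_center, leave any that is black or turquoise; of the rest the smaller one is meant.

How it is judged:
By the outcome, as a careful person would: the job done as asked, in the order asked, and still so for the second after the job is handed in, with the robot touching nothing.
It also fails if it takes over 66 s, if anything falls off the work surface, if the arm or the gripper's body presses on something with over 40 N, if the wrist force passes 120 N, or if a joint passes its speed limit or range.

ROBOT

A 6-joint arm with a two-finger parallel gripper is mounted at the origin on a cart in front of the work surface, level with it; the furniture and walls round the work are solid. World frame = base frame: x ahead of the robot, y to its left, z up, the work surface at z = 0. Lengths are in m, angles in rad, forces in N, time in s.
With the tool pointing down it reaches from about 0.35 to 0.775 m from the base axis. Payload 7.3 kg.
Tool frame: the origin (TCP) lies on the centre line of the jaws, within the pads' length; the fingertips stand 17 mm ahead of it and the grasp point (between the pads) lies 2 mm behind it (robot.tip_extent is the distance from the TCP to the fingertips, in m); z points along the fingers, y is the line along which they close (so a half turn about z gives the same grasp; the last joint's range is limited). The gripper opens to 92 mm and grips with 3 to 60 N. Pads are 19 mm wide; open, the fingers measure 130 mm over their backs; the gripper's body (75 mm by 190 mm) begins 47 mm behind the grasp point.
Start: joints at [-1.307, 0.342, 1.524, -0, 1.275, -0.146], TCP at [0.209, -0.482, 0.219] pointing down, gripper open.
Joint ranges: [-2.53, 2.53], [-0.77, 2.02], [0.04, 2.7], [-1, 4.14], [0.28, 2.66], [-3.11, 3.11]. Speed limits (rad/s): [2.57, 2.57, 3.14, 3.14, 3.14, 3.14].

INTERFACE

Orientations are given as [roll, pitch, yaw] about the fixed x, y, z axes, in that order (R = Rz(yaw) Ry(pitch) Rx(roll)).
In Python, from cell import robot gives the robot as it stands.
- The arm moves only by the tool step_arm, never from a script. Its argument "motion" is a list of rows, each a list of 2 entries, a list of its own where there are three numbers: the shift along the tool's x, y, z in units of 60 mm (1.0 is 60 mm), then the turn about the tool's z in rad. In form: [[[x, y, z], spin], ...]. A call has 1 to 10 rows; each row is the pose to reach, as a shift and turn from the pose commanded when the call began, along the tool's axes at that moment; what a row does not reach only later rows make up. A row lasts 1/8 s, in which the tool goes at most 62.5 mm and 10.7 degrees, less where a joint would pass 70% of its speed; a pose out of reach is approached as far as the arm can. A call with a gripper value outside its range is refused whole. "hand" is the closure in counts, from 0 (fully open) to 255 (shut), set as the call begins (left out, the last holds). The fingers move at their own pace and stop on an object; "squeeze" is the grip in N (left out, the last holds). Time passes only in rows, so rows that repeat a pose let the fingers close. It gives the time, the measured TCP pose, the force, the opening and the grip force at its end, in the units of the state.
- robot.observe(): the state, without advancing time (a new reading comes with each control period).
- robot.read_camera(name): name is "scene" or "top"; returns a dict with "pixels" (384x512x3 uint8, red, green, blue), "intrinsics" (3x3 intrinsics, pixels), "xyz" and "rotation" of the camera in the world. Camera axes: x right, y up, looking along -z (the intrinsics and any distortion apply to the point x, -y, -z); pixel columns grow to the right and rows downward; lengths in m; the calibration is good to about 2 mm. A picture is of the moment at which its call begins. There is no depth.
- robot.hand_in(): hands the job in; it is judged then, once.
The state is a dict: "time": time; "qpos": joint angles; "qvel": joint speeds; "joint_efforts": joint torques, N m; "tool_pos": TCP position; "tool_rot": TCP orientation; "contact_force": force on the tool from outside, world axes, zero at the start; "torque": the same for the moment, N m; "opening": finger opening in m; "grip_force": force on a finger pad.
Only numpy, scipy, OpenCV 4.12 (cv2) and the standard library are available. Lean on these libraries where they do the work, as an engineer would, in place of code of your own. Each camera call takes 0.05 s, during which the arm holds its last target. There are 200 camera calls.

## Working session

There is one attempt and no reset: what is moved stays moved. The work goes in short steps, Python scripts to look and compute and a tool call to move; the robot and the scene stay as the last step left them, time stands still between calls to the robot, and variables do not carry over. Pictures are saved under pics/ and viewed, at most 10 in all, crops included, and the job is handed in when it is done.

Besides the shell and the picture viewer there is one more tool, called as name(argument=value, ...), one argument or row to a line, values as JSON. step_arm: Moves the arm, as the interface text tells. Its arguments: {"type":"object","properties":{"motion":{"type":"array"},"hand":{"type":"number"},"squeeze":{"type":"number"}},"required":["motion"]}

```bash
mkdir -p pics
cat > h.py <<'E'
import numpy as np, cv2
from cell import robot
def cam(n): return robot.read_camera(n)
def save(c,f): cv2.imwrite('pics/'+f, c["pixels"][:,:,::-1])
def proj(c,P):
    P=np.atleast_2d(P); K=np.array(c["intrinsics"]); R=np.array(c["rotation"])
    q=(P-np.array(c["xyz"]))@R; q=q*[1,-1,-1]; p=q@K.T; return p[:,:2]/p[:,2:]
def ray(c,u,v,z):
    K=np.array(c["intrinsics"]); d=np.linalg.inv(K)@[u,v,1]; d=np.array(c["rotation"])@(d*[1,-1,-1])
    o=np.array(c["xyz"]); return o+d*(z-o[2])/d[2]
E
python3 - <<'E'
from h import *
for n in("scene","top"):
    c=cam(n); save(c,n+'0.png'); print(n,[k for k in c],c["xyz"],np.round(c["rotation"],3),c["intrinsics"])
print(robot.observe())
E
```

```text
scene ['pixels', 'intrinsics', 'xyz', 'rotation'] [-0.10241347  0.82475973  1.07490278] [ 0.816  0.003 -2.621] [[460.80797207   0.         253.57746726]
 [  0.         460.80797207 187.7299347 ]
 [  0.           0.           1.        ]]
top ['pixels', 'intrinsics', 'xyz', 'rotation'] [ 0.3370509  -0.08876387  1.60178579] [ 0.056 -0.014 -1.574] [[453.31859076   0.         249.13757487]
 [  0.         453.31859076 191.21343305]
 [  0.           0.           1.        ]]
{'time': 0.1, 'qpos': array([-1.30699604e+00,  3.42621769e-01,  1.52489681e+00, -1.18770595e-05,
        1.27539453e+00, -1.45976415e-01]), 'qvel': array([-0.00077489, -0.00052948, -0.0019833 ,  0.00016776,  0.00193447,
       -0.0005482 ]), 'joint_efforts': array([ 1.60114399e-03, -4.32004416e+01, -2.44696176e+01,  7.19165476e-02,
        5.25683386e-02, -5.29648389e-05]), 'tool_pos': array([ 0.20909557, -0.48117059,  0.21833931]), 'tool_rot': array([-3.14028459e+00, -1.80833930e-04,  4.09780047e-01]), 'contact_force': array([-0.29285769,  0.97987705,  0.12805111]), 'torque': array([-0.01356499, -0.02896726, -0.03236187]), 'grip_force': 0.0, 'opening': 0.0914715396107782}
```

View pics/scene0.png

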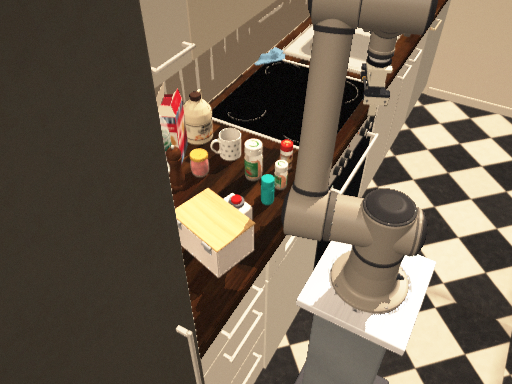

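View pics/top0.png

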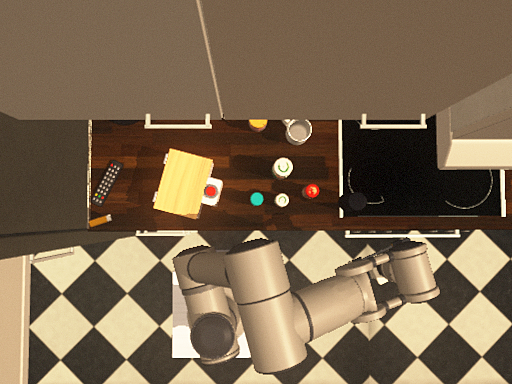

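```bash
sed -i 's/R=np.array(c\["rotation"\])/R=rot(c)/; s/np.array(c\["rotation"\])@/rot(c)@/' h.py
cat >> h.py <<'E'
from scipy.spatial.transform import Rotation as Ro
def rot(c): return Ro.from_euler('xyz',c["rotation"]).as_matrix()
E
python3 - <<'E'
from h import *
c=cam("top");s=cam("scene")
a=cv2.resize(c["pixels"][110:235,140:340],None,fx=4,fy=4,interpolation=2)[:,:,::-1]
b=cv2.resize(s["pixels"][130:280,170:310],None,fx=4,fy=4,interpolation=2)[:,:,::-1]
cv2.imwrite('pics/ta.png',a);cv2.imwrite('pics/sb.png',b)
for n,u,v,z in(("button",211,191,.13),("small",282,200,.1),("big",283,168,.12),("red",311,191,.106),("teal",257,199,.1),("black",357,201,.1)): print(n,ray(c,u,v,z).round(3))
E
```

```text
button [0.42  0.014 0.13 ]
small [ 0.391 -0.219  0.1  ]
big [ 0.496 -0.222  0.12 ]
red [ 0.421 -0.315  0.106]
teal [ 0.395 -0.136  0.1  ]
black [ 0.387 -0.469  0.1  ]
```

View pics/ta.png

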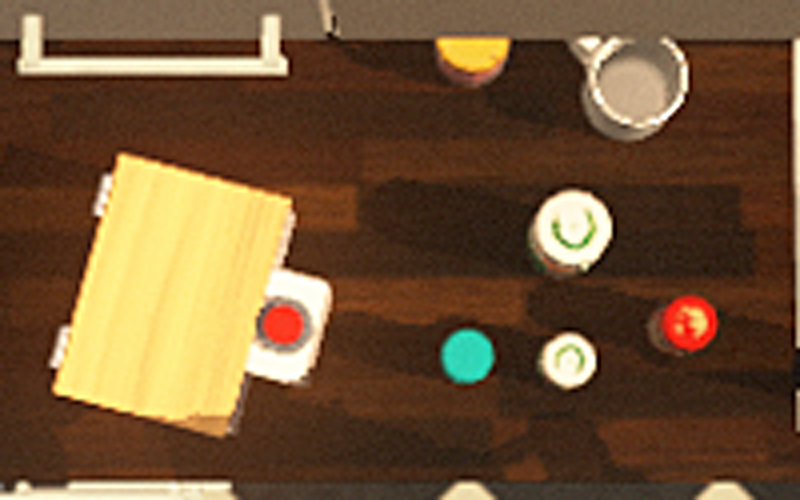

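View pics/sb.png

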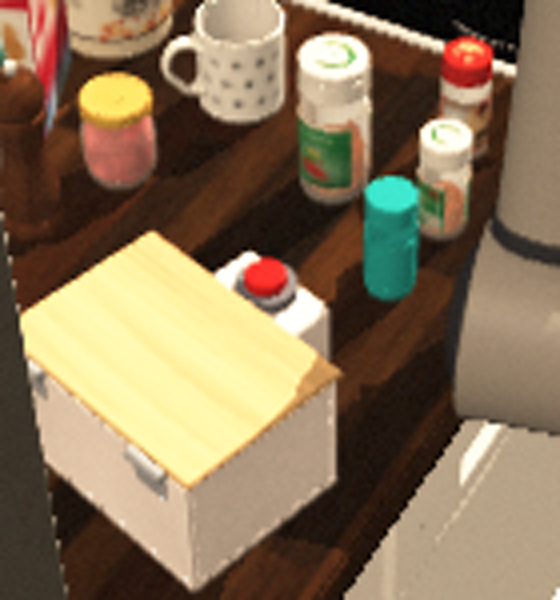

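Run:
```python
from h import *
c=cam("top")
f=lambda x,y,z: ray(c,140+x/4-.4,110+y/4-.4,z)
L=np.array([f(*p,.12) for p in((118,153),(293,200),(226,436),(54,395))]);print(L.round(3))
btn=f(283,325,.13);print("btn",btn.round(4))
hx=(L[0]+L[3])/2-(L[1]+L[2])/2; hx2=L[0]-L[3]
print(np.degrees(np.arctan2(hx[1],hx[0])),np.degrees(np.arctan2(hx2[1],hx2[0])),np.linalg.norm(hx),np.linalg.norm(hx2),L.mean(0))
print("jar",f(569,360,.1),"teal",f(468,356,.1))
s=cam("scene")
print(ray(s,170+266/4,130+278/4,.13), ray(s,170+447/4,130+133/4,.1))
print(robot.observe()["time"])
```

```text
[[0.563 0.152 0.12 ]
 [0.524 0.009 0.12 ]
 [0.331 0.063 0.12 ]
 [0.364 0.203 0.12 ]]
btn [0.4205 0.016  0.13  ]
75.59781743498421 -14.33601987895852 0.1463505036181044 0.2047588603934362 [0.44544114 0.10669626 0.12      ]
jar [ 0.39254942 -0.21888906  0.1       ] teal [ 0.39609824 -0.13508705  0.1       ]
[0.41707662 0.02285164 0.13      ] [ 0.39257522 -0.21972159  0.1       ]
0.3
```

```bash
cat >> h.py <<'E'
def tri(c,a,s,b):
    A=[];B=[]
    for k,(u,v) in((c,a),(s,b)):
        o=np.array(k["xyz"]);d=ray(k,u,v,0)-o;d/=np.linalg.norm(d);M=np.eye(3)-np.outer(d,d);A.append(M);B.append(M@o)
    x=np.linalg.lstsq(np.vstack(A),np.hstack(B),rcond=None)[0];return x,[proj(k,x)[0] for k in(c,s)]
XD=np.array([.2487,.9686,0]);YD=np.array([-.9686,.2487,0]);C=np.array([.446,.1086,0])
def box(x,y,z): return C+x*XD+y*YD+[0,0,z]
def go(t,yaw=None):
    o=robot.observe();R=Ro.from_euler('xyz',o["tool_rot"]).as_matrix()
    print('t',round(o["time"],2),'shift',((t-o["tool_pos"])@R/.06).round(3),'spin',None if yaw is None else round(-(yaw-o["tool_rot"][2]),3))
E
python3 - <<'E'
from h import *
c=cam("top");s=cam("scene")
for b in((195,45),(155,72)): print([tri(c,a,s,b) for a in((148,126),(210,126))])
go(np.array([.4195,.010,.20]),1.319)
E
```

```text
[(array([0.50109349, 0.09611383, 0.62902891]), [array([156.74798193, 140.5775112 ]), array([178.51810755,  40.82371392])]), (array([ 0.54498163, -0.01448613,  0.56217204]), [array([210.32931322, 126.53808842]), array([194.40631093,  44.8962875 ])])]
[(array([0.54829162, 0.13087932, 0.55859013]), [array([147.61542868, 125.45625121]), array([155.67902555,  72.13802246])]), (array([0.59780189, 0.01819357, 0.48490208]), [array([199.42457049, 111.66880079]), array([172.60428882,  74.01974083])])]
t 0.4 shift [ 6.478 -6.117  0.315] spin -0.909
```

step_arm(
  motion=[
    [[6.48,-6.12,0.3],-0.91],
    [[6.48,-6.12,0.3],-0.91],
    [[6.48,-6.12,0.3],-0.91],
    [[6.48,-6.12,0.3],-0.91],
    [[6.48,-6.12,0.3],-0.91],
    [[6.48,-6.12,0.3],-0.91],
    [[6.48,-6.12,0.3],-0.91],
    [[6.48,-6.12,0.3],-0.91],
    [[6.48,-6.12,0.3],-0.91],
    [[6.48,-6.12,0.3],-0.91],
  ],
  hand=255,
)

```text
time: 1.65
tool_pos: [0.4199, 0.0121, 0.2008]
tool_rot: [3.142, -0.0, 1.324]
contact_force: [-0.2, -0.3, -0.8]
opening: 0.001
grip_force: 0.0
```

Run:
```python
from h import *
go(np.array([.4195,.010,.1415]),1.319)
o=robot.observe();print(o["tool_pos"],o["tool_rot"],o["opening"])
```

```text
t 1.65 shift [-0.036  0.002  0.988] spin 0.005
[0.4199121  0.01209545 0.20079905] [ 3.14157331e+00 -1.39382699e-04  1.32401145e+00] 0.0010222136022650667
```

step_arm(
  motion=[
    [[0,0,0.5],0],
    [[0,0,0.85],0],
    [[0,0,0.93],0],
    [[0,0,0.98],0],
    [[0,0,0.98],0],
    [[0,0,0.5],0],
    [[0,0,0],0],
  ],
)

```text
time: 2.52
tool_pos: [0.4195, 0.0101, 0.2022]
tool_rot: [3.141, 0.0, 1.32]
contact_force: [0.1, 0.0, -0.4]
opening: 0.0004
grip_force: 0.0
```

Run:
```python
from h import *
c=cam("top");s=cam("scene");a=np.hstack([s["pixels"][100:300,120:370],c["pixels"][90:290,130:380]])
cv2.imwrite('pics/p1.png',cv2.resize(a,None,fx=1.6,fy=1.6,interpolation=2)[:,:,::-1])
go(box(.04,0,.227),1.319)
```

```text
t 2.62 shift [ 2.363 -0.011 -0.378] spin 0.001
```

View pics/p1.png

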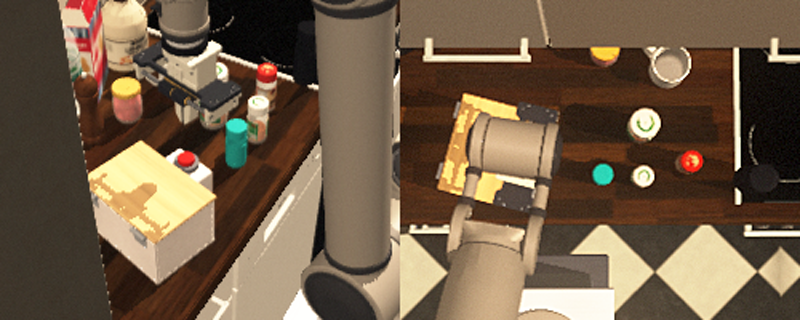

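step_arm(
  motion=[
    [[0.08,0,0.5],0],
    [[0.08,0,0.85],0],
    [[0.08,0,0.98],0],
    [[0.08,0,1.0],0],
    [[0.08,0,1.0],0],
    [[0.08,0,1.0],0],
  ],
)

```text
time: 3.38
tool_pos: [0.4211, 0.0147, 0.1415]
tool_rot: [3.14, -0.0, 1.32]
contact_force: [0.6, 0.3, -0.1]
opening: 0.0002
grip_force: 0.0
```

Run:
```python
from h import *
print(robot.tip_extent)
c=cam("top");s=cam("scene");a=s["pixels"][130:260,150:290]
cv2.imwrite('pics/p2.png',cv2.resize(a,None,fx=4,fy=4,interpolation=2)[:,:,::-1])
o=robot.observe();print(o["contact_force"],o["tool_pos"],proj(s,o["tool_pos"]+[0,0,-.017]))
```

```text
0.017
[0.57426728 0.21075491 0.10334781] [0.42097999 0.01476058 0.14133735] [[236.85238379 198.7216002 ]]
```

View pics/p2.png

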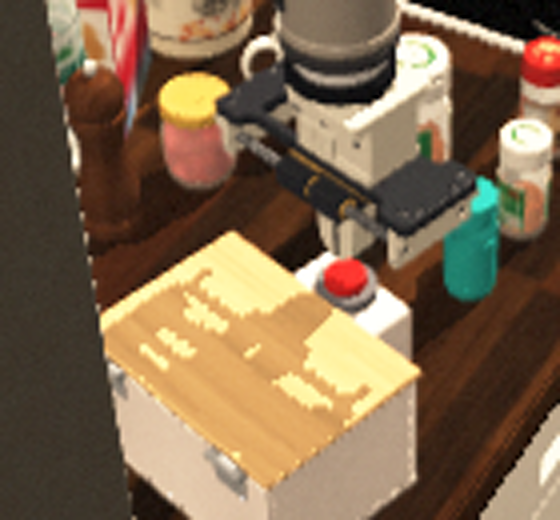

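Run:
```python
from h import *
s=cam("scene");p=robot.observe()["tool_pos"]
f=lambda q:((proj(s,q)[0]-[150,130])*4).round()
for n,dz in(("tip",-.017),("body",.049)): print(n,[f(p+[0,0,dz]+a*XD+b*YD) for a,b in ((0,0),(.0095,.019),(.0095,-.019),(-.0095,.019),(.037,.095),(.037,-.095),(-.037,.095),(-.037,-.095))])
print("block",[f(box(x,y,.108)) for x,y in((-.122,-.045),(-.122,.045),(-.075,.045))], "btn",f(box(-.097,0,.13)),"boxcorner",f(box(.071,.1,0.11)),f(box(-.071,.1,.11)))
```

```text
tip [array([348., 275.]), array([356., 294.]), array([320., 269.]), array([375., 281.]), array([405., 368.]), array([224., 238.]), array([477., 314.]), array([296., 191.])]
body [array([345., 209.]), array([354., 228.]), array([317., 203.]), array([373., 215.]), array([404., 302.]), array([217., 172.]), array([479., 247.]), array([292., 125.])]
block [array([329., 244.]), array([414., 303.]), array([369., 336.])] btn [346. 269.] boxcorner [271. 491.] [420. 377.]
```

Run:
```python
from h import *
c=cam("top")
for z in(.25,.3): print(z,ray(c,208,185,z), ray(c,215.6,160.6,z),ray(c,200.6,210,z))
print(robot.observe()["tool_pos"],robot.observe()["qpos"].round(3))
b=c["pixels"][130:240,140:280];
cv2.imwrite('pics/p3.png',cv2.resize(b,None,fx=5,fy=5,interpolation=2)[:,:,::-1])
```

```text
0.25 [0.43122219 0.01450412 0.25      ] [ 0.50441836 -0.00810205  0.25      ] [0.3567125  0.03636536 0.25      ]
0.3 [0.42773897 0.01068443 0.3       ] [ 0.49822775 -0.01108558  0.3       ] [0.35598526 0.03173706 0.3       ]
[0.42085976 0.01477783 0.1411895 ] [-0.147  0.243  1.908 -0.     0.99   0.104]
```

View pics/p3.png

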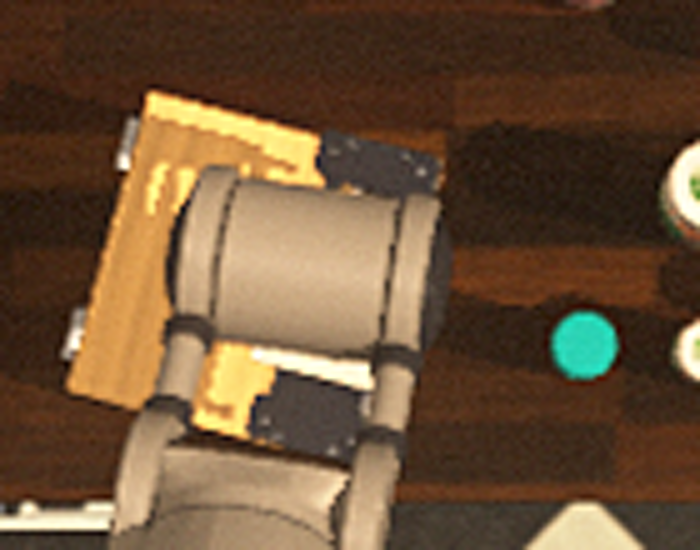

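step_arm(
  motion=[
    [[0,0,0.03],0],
    [[0,0,0.06],0],
    [[0,0,0.09],0],
    [[0,0,0.09],0],
  ],
)

```text
time: 4.08
tool_pos: [0.4205, 0.0148, 0.1353]
tool_rot: [-3.141, 0.0, 1.32]
contact_force: [0.9, 0.5, -0.4]
opening: 0.0002
grip_force: 0.0
```

step_arm(
  motion=[
    [[0,0,0.03],0],
    [[0,0,0.06],0],
    [[0,0,0.09],0],
    [[0,0,0.09],0],
  ],
)

```text
time: 4.58
tool_pos: [0.4206, 0.0148, 0.1299]
tool_rot: [-3.141, 0.0, 1.32]
contact_force: [-0.4, 0.9, -0.2]
opening: 0.0006
grip_force: 0.0
```

Run:
```python
from h import *
s=cam("scene");print(robot.observe()["tool_pos"],robot.observe()["contact_force"])
a=s["pixels"][100:230,170:300]
cv2.imwrite('pics/p4.png',cv2.resize(a,None,fx=4.5,fy=4.5,interpolation=2)[:,:,::-1])
```

```text
[0.42066023 0.01481911 0.13003902] [ 0.62922865 -0.17675811 -0.23620152]
```

View pics/p4.png

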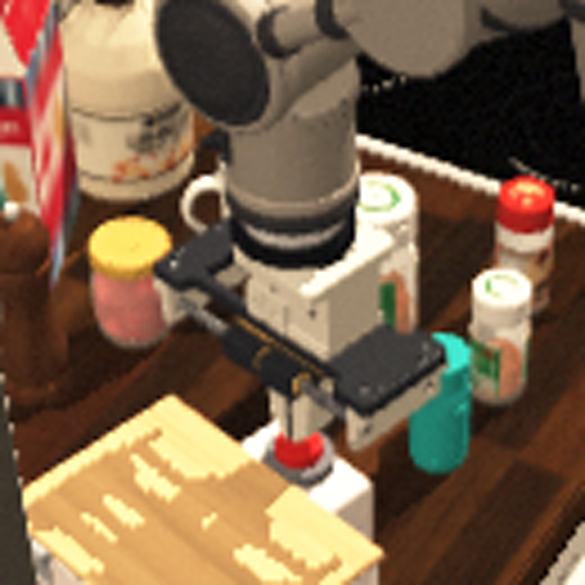

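step_arm(
  motion=[
    [[0,0,0.02],0],
    [[0,0,0.04],0],
    [[0,0,0.06],0],
    [[0,0,0.06],0],
  ],
)

```text
time: 5.12
tool_pos: [0.4206, 0.0148, 0.1264]
tool_rot: [-3.141, 0.0, 1.32]
contact_force: [-0.3, -0.6, -0.7]
opening: 0.0002
grip_force: 0.0
```

step_arm(
  motion=[
    [[0,0,0.02],0],
    [[0,0,0.04],0],
    [[0,0,0.06],0],
    [[0,0,0.06],0],
  ],
)

```text
time: 5.62
tool_pos: [0.4206, 0.0148, 0.1228]
tool_rot: [-3.141, 0.0, 1.32]
contact_force: [-0.3, 0.7, 0.9]
opening: 0.0007
grip_force: 0.0
```

step_arm(
  motion=[
    [[0,0,0.02],0],
    [[0,0,0.04],0],
    [[0,0,0.05],0],
    [[0,0,0.05],0],
  ],
)

```text
time: 6.12
tool_pos: [0.4207, 0.0148, 0.1199]
tool_rot: [-3.142, 0.0, 1.32]
contact_force: [-0.7, -0.3, 2.8]
opening: 0.0001
grip_force: 1.1
```

step_arm(
  motion=[
    [[0,0,0.02],0],
    [[0,0,0.03],0],
    [[0,0,0.03],0],
  ],
)

```text
time: 6.5
tool_pos: [0.4207, 0.0148, 0.1181]
tool_rot: [3.142, 0.0, 1.32]
contact_force: [-0.9, -0.8, 3.0]
opening: 0.0003
grip_force: 1.5
```

Run:
```python
from h import *
s=cam("scene");print(robot.observe()["contact_force"])
a=s["pixels"][60:300,150:320]
cv2.imwrite('pics/p5.png',cv2.resize(a,None,fx=2.5,fy=2.5,interpolation=2)[:,:,::-1])
r=s["pixels"].astype(int)[185:215,220:250]; print((((r[...,0]>170)&(r[...,1]<60)).sum()))
y=s["pixels"].astype(int);m=(y[...,0]>170)&(y[...,1]>130)&(y[...,2]<140);print([list(i) for i in np.argwhere(m)[:3]],m.sum(),m[190:260,170:250].sum(),m[60:190,160:260].sum())
```

```text
[-1.35468767  0.47803079  2.71759051]
27
[[np.int64(0), np.int64(186)], [np.int64(0), np.int64(187)], [np.int64(0), np.int64(306)]] 18729 2413 1236
```

step_arm(
  motion=[
    [[0,0,0.02],0],
    [[0,0,0.04],0],
    [[0,0,0.04],0],
  ],
)

```text
time: 6.92
tool_pos: [0.4208, 0.0148, 0.1163]
tool_rot: [3.141, 0.0, 1.32]
contact_force: [-3.5, 0.4, 11.0]
opening: 0.0004
grip_force: 5.5
```

```bash
cat >> h.py <<'E'
def yel(s):
    y=s["pixels"].astype(int);return (y[...,0]>150)&(y[...,1]>110)&(y[...,2]<y[...,0]*.72)&(y[...,0]-y[...,1]<75)
def lidcorner(th,w=.102,L=.146): # free-edge corners, inner face
    return np.array([box(.071-L*np.cos(th),q,.113+L*np.sin(th)) for q in(-w,w)])
def lidmask(s,th):
    P=np.vstack([lidcorner(th),[box(.071,.102,.113),box(.071,-.102,.113)]]);m=np.zeros((384,512),np.uint8)
    cv2.fillConvexPoly(m,proj(s,P).round().astype(int),1);return m>0
E
python3 - <<'E'
from h import *
s=cam("scene");print(robot.observe()["contact_force"]);y=yel(s)
for th in(0,.5,1,1.5,1.9,2.1): m=lidmask(s,th);print(th,m.sum(),(y&m).sum(),proj(s,lidcorner(th)).round().tolist())
E
```

```text
[-3.24937845  0.72265384 11.21752504]
0 2751 684 [[208.0, 189.0], [256.0, 223.0]]
0.5 3331 727 [[202.0, 174.0], [252.0, 209.0]]
1 3092 709 [[187.0, 168.0], [238.0, 205.0]]
1.5 2017 699 [[166.0, 174.0], [218.0, 212.0]]
1.9 602 401 [[149.0, 187.0], [200.0, 227.0]]
2.1 287 155 [[142.0, 195.0], [192.0, 236.0]]
```

step_arm(
  motion=[
    [[-0.1,0,-0.3],0],
    [[-0.1,0,-0.8],0],
    [[-0.1,0,-1.45],0],
    [[-0.1,0,-1.45],0],
  ],
)

```text
time: 7.48
tool_pos: [0.4209, 0.0088, 0.2048]
tool_rot: [3.136, -0.001, 1.32]
contact_force: [0.1, -0.0, -0.4]
opening: -0.0
grip_force: 0.0
```

Run:
```python
from h import *
s=cam("scene");c=cam("top");print(robot.observe()["contact_force"],robot.observe()["tool_pos"])
a=np.hstack([cv2.resize(s["pixels"][110:290,130:300],None,fx=2.35,fy=2.35,interpolation=2),cv2.resize(c["pixels"][110:290,130:300],None,fx=2.35,fy=2.35,interpolation=2)])
cv2.imwrite('pics/p6.png',a[:,:800,::-1]);y=yel(s)
for th in(0,1.3,1.7,1.9,2.1): m=lidmask(s,th);print(th,m.sum(),(y&m).sum())
go(box(.04,0,.203),1.319)
```

```text
[-0.11177886 -0.39455806  0.3498248 ] [0.41901474 0.00902585 0.20225579]
0 2751 141
1.3 2562 121
1.7 1357 88
1.9 602 56
2.1 287 124
t 7.58 shift [ 2.386  0.024 -0.013] spin 0.001
```

View pics/p6.png

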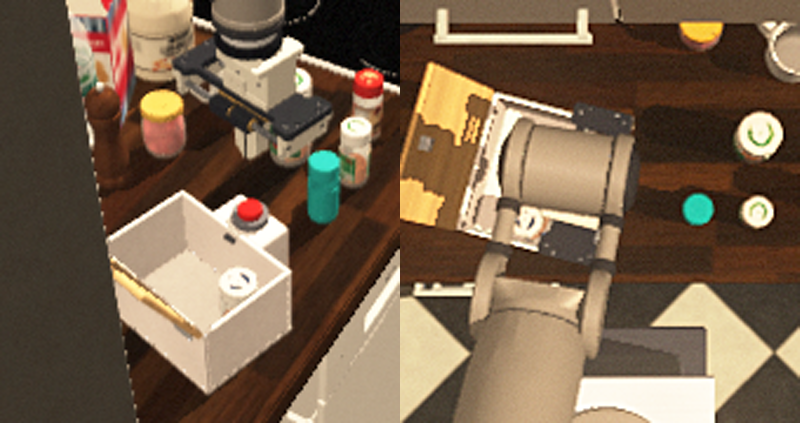

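step_arm(
  motion=[
    [[1.0,0,0],0],
    [[1.9,0,0],0],
    [[2.4,0,0],0],
    [[2.6,0,0],0],
    [[2.8,0,0],0],
    [[3.0,0,0],0],
    [[3.15,0,0],0],
    [[3.3,0,0],0],
    [[3.4,0,0],0],
    [[3.5,0,0],0],
  ],
)

```text
time: 8.82
tool_pos: [0.4714, 0.2127, 0.2027]
tool_rot: [3.142, 0.0, 1.32]
contact_force: [-0.5, -0.1, -0.1]
opening: 0.0005
grip_force: 0.0
```

```bash
cat >> h.py <<'E'
def lidang(c):
    # lid free edge from top view: yellow pixels' extreme along the box -x... best angle by outline of the board
    y=yel(c); best=[]
    for th in np.arange(1.5,2.2,.02):
        P=np.vstack([lidcorner(th),[box(.071,.102,.113),box(.071,-.102,.113)]]);m=np.zeros((384,512),np.uint8)
        cv2.fillConvexPoly(m,proj(c,P).round().astype(int),1);best.append((((m>0)&y).sum()-.5*((m>0)&~y).sum(),round(th,2)))
    return max(best)
def edgepix(c,q=-.06):
    """outermost wood pixel along the line of box y=q, in mm of box x at z=.25"""
    y=c["pixels"].astype(int);out=[]
    for x in np.arange(.06,.2,.001):
        u,v=proj(c,box(x,q,.25))[0].round().astype(int);p=y[v,u];out.append(p)
    return np.array(out)
E
python3 - <<'E'
from h import *
o=robot.observe();print(o["contact_force"],(o["tool_pos"]-C)@np.c_[XD,YD],o["tool_pos"][2])
c=cam("top");print(lidang(c));print(edgepix(c)[::4].tolist())
E
```

```text
[-0.51193353 -0.12481345 -0.07102712] [0.10712401 0.00125664] 0.20268504332786025
(np.float64(611.0), np.float64(1.72))
[[249, 206, 102], [249, 203, 109], [251, 210, 109], [253, 217, 115], [252, 216, 113], [254, 213, 112], [216, 173, 134], [173, 160, 144], [231, 178, 116], [68, 58, 54], [57, 53, 53], [208, 141, 83], [255, 199, 103], [168, 116, 66], [93, 68, 47], [55, 48, 42], [70, 53, 40], [74, 61, 48], [76, 61, 51], [57, 45, 36], [69, 60, 46], [163, 134, 100], [207, 175, 131], [203, 171, 129], [201, 165, 128], [204, 173, 135], [160, 133, 100], [79, 63, 49], [154, 127, 96], [183, 151, 115], [178, 145, 113], [171, 140, 106], [162, 135, 106], [156, 126, 98], [156, 132, 98]]
```

```bash
cat >> h.py <<'E'
def sway(n=8):
    ref=None;out=[]
    for i in range(n):
        g=cam("top")["pixels"].astype(int)
        if ref is not None: out.append(int((np.abs(g-ref).sum(2)>120)[140:230,110:200].sum()))
        ref=g
    f=[]
    for i in range(4): f.append(robot.observe()["contact_force"])
    print("changed px",out,"t",robot.observe()["time"])
    return ref
E
python3 - <<'E'
from h import *
sway(8)
c=cam("top");cv2.imwrite('pics/p7.png',cv2.resize(c["pixels"][130:240,100:240],None,fx=5,fy=5)[:,:,::-1])
E
```

```text
changed px [15, 7, 6, 5, 1, 0, 0] t 9.275
```

step_arm(
  motion=[
    [[-0.01,0,0],0],
    [[-0.02,0,0],0],
    [[-0.03,0,0],0],
    [[-0.04,0,0],0],
    [[-0.05,0,0],0],
    [[-0.06,0,0],0],
    [[-0.07,0,0],0],
    [[-0.08,0,0],0],
    [[-0.09,0,0],0],
    [[-0.1,0,0],0],
  ],
)

```text
time: 10.58
tool_pos: [0.4699, 0.2066, 0.2027]
tool_rot: [3.142, 0.0, 1.32]
contact_force: [0.3, 0.8, 0.6]
opening: 0.0004
grip_force: 0.0
```

step_arm(
  motion=[
    [[-0.01,0,0],0],
    [[-0.02,0,0],0],
    [[-0.03,0,0],0],
    [[-0.04,0,0],0],
    [[-0.05,0,0],0],
    [[-0.06,0,0],0],
    [[-0.07,0,0],0],
    [[-0.08,0,0],0],
    [[-0.09,0,0],0],
    [[-0.1,0,0],0],
  ],
)

```text
time: 11.82
tool_pos: [0.4684, 0.2008, 0.2027]
tool_rot: [3.142, 0.0, 1.32]
contact_force: [0.9, -0.5, -0.0]
opening: 0.0001
grip_force: 0.0
```

step_arm(
  motion=[
    [[-0.01,0,0],0],
    [[-0.02,0,0],0],
    [[-0.03,0,0],0],
    [[-0.04,0,0],0],
    [[-0.05,0,0],0],
    [[-0.06,0,0],0],
    [[-0.07,0,0],0],
    [[-0.08,0,0],0],
    [[-0.09,0,0],0],
    [[-0.1,0,0],0],
  ],
)

```text
time: 13.08
tool_pos: [0.4669, 0.1949, 0.2027]
tool_rot: [3.142, 0.0, 1.32]
contact_force: [-0.4, 1.0, -1.1]
opening: 0.0004
grip_force: 0.0
```

step_arm(
  motion=[
    [[-0.01,0,0],0],
    [[-0.02,0,0],0],
    [[-0.03,0,0],0],
    [[-0.04,0,0],0],
    [[-0.06,0,0],0],
    [[-0.08,0,0],0],
    [[-0.11,0,0],0],
    [[-0.14,0,0],0],
    [[-0.17,0,0],0],
    [[-0.2,0,0],0],
  ],
)

```text
time: 14.32
tool_pos: [0.4639, 0.1832, 0.2027]
tool_rot: [3.142, 0.0, 1.32]
contact_force: [0.8, 0.0, -0.4]
opening: 0.0004
grip_force: 0.0
```

Run:
```python
from h import *
c0=cv2.resize(cv2.imread('pics/p7.png'),(140,110),interpolation=cv2.INTER_AREA)[:,:,::-1].astype(int)
a=sway(8); print('vs pushed',(np.abs(a[130:240,100:240]-c0).sum(2)>150).sum())
o=robot.observe();print((o["tool_pos"]-C)@np.c_[XD,YD],o["tool_pos"][2],o["contact_force"])
```

```text
changed px [9, 7, 4, 1, 3, 4, 2] t 14.725
vs pushed 2370
[0.07691917 0.0012381 ] 0.20269138247879384 [ 0.22268855 -0.05721086  0.39093182]
```

step_arm(
  motion=[
    [[-0.2,0,0],0],
    [[-0.6,0,0],0],
    [[-1.3,0,0],0],
    [[-2.1,0,0],0],
    [[-2.9,0,0],0],
    [[-3.3,0,0],0],
    [[-3.3,0,0],0],
    [[-3.3,0,0],0],
  ],
)

```text
time: 15.72
tool_pos: [0.4147, -0.0082, 0.2028]
tool_rot: [3.141, -0.0, 1.319]
contact_force: [-0.5, -0.1, -0.5]
opening: 0.0005
grip_force: 0.0
```

```bash
cat >> h.py <<'E'
def lid_track(n=10,col=-.0):
    out=[]
    for i in range(n):
        g=cam("top")["pixels"].astype(float)
        # wood colour along lines y = q; outermost bright/yellow edge (toward +x) in box mm at z=.25
        r=[]
        for q in(-.08,-.05,-.02):
            xs=np.arange(.07,.18,.0005);uv=np.array([proj_c(g_c,box(x,q,.25)) for x in xs]) if False else None
        out.append(g)
    return out
E
python3 - <<'E'
from h import *
G=[cam("top") for _ in range(14)];c=G[0]
xs=np.arange(.08,.17,.0005)
for q in(-.085,-.06,-.03,0):
    uv=proj(c,np.array([box(x,q,.25) for x in xs])).astype(np.float32)
    r=[]
    for g in G:
        p=g["pixels"].astype(np.float32);s=cv2.GaussianBlur(p[...,0]-p[...,2],(3,3),0)
        l=cv2.remap(s,uv[:,0].copy(),uv[:,1].copy(),1).ravel();d=np.diff(cv2.GaussianBlur(l.reshape(-1,1),(1,9),0).ravel())
        i=np.argmin(d);r.append(round(xs[i]*1000,1))
    print(q,r)
print(robot.observe()["time"],robot.observe()["tool_pos"])
go(np.array([.3925,-.2193,.20]),0.0)
E
```

```text
-0.085 [np.float64(126.0), np.float64(125.5), np.float64(124.5), np.float64(124.5), np.float64(124.5), np.float64(124.5), np.float64(124.5), np.float64(125.0), np.float64(126.0), np.float64(126.0), np.float64(126.5), np.float64(126.0), np.float64(126.5), np.float64(126.0)]
-0.06 [np.float64(126.5), np.float64(126.0), np.float64(126.0), np.float64(126.0), np.float64(126.0), np.float64(126.0), np.float64(126.0), np.float64(126.0), np.float64(126.5), np.float64(126.5), np.float64(126.5), np.float64(126.5), np.float64(126.5), np.float64(126.5)]
-0.03 [np.float64(125.0), np.float64(125.0), np.float64(125.0), np.float64(125.0), np.float64(125.0), np.float64(125.0), np.float64(125.0), np.float64(125.0), np.float64(125.0), np.float64(125.5), np.float64(126.0), np.float64(126.5), np.float64(126.0), np.float64(125.5)]
0 [np.float64(126.0), np.float64(126.0), np.float64(126.0), np.float64(126.0), np.float64(125.5), np.float64(125.5), np.float64(126.0), np.float64(126.0), np.float64(126.0), np.float64(126.0), np.float64(126.0), np.float64(126.0), np.float64(126.0), np.float64(126.0)]
16.425 [ 0.41473692 -0.00841701  0.20269053]
t 16.43 shift [-3.497  0.514  0.045] spin 1.32
```

step_arm(
  motion=[
    [[-3.5,0.51,0],1.32],
    [[-3.5,0.51,0],1.32],
    [[-3.5,0.51,0],1.32],
    [[-3.5,0.51,0],1.32],
    [[-3.5,0.51,0],1.32],
    [[-3.5,0.51,0],1.32],
    [[-3.5,0.51,0],1.32],
    [[-3.5,0.51,0],1.32],
    [[-3.5,0.51,0],1.32],
  ],
  hand=72,
)

```text
time: 17.55
tool_pos: [0.3922, -0.2194, 0.2027]
tool_rot: [3.142, 0.0, 0.003]
contact_force: [-0.8, 0.1, -0.3]
opening: 0.066
grip_force: 0.0
```

Run:
```python
from h import *
o=robot.observe();print(o["opening"]);go(np.array([.3925,-.2193,.059]),0.0)
s=cam("scene");c=cam("top")
a=np.hstack([cv2.resize(s["pixels"][90:220,210:340],None,fx=3,fy=3,interpolation=2),cv2.resize(c["pixels"][130:260,210:340],None,fx=3,fy=3,interpolation=2)])
cv2.imwrite('pics/p8.png',a[:,:,::-1])
T=np.array([o["tool_pos"]]);
for dz in (-.017,.007): print(dz,[((proj(s,T+[[x,y,dz]])[0]-[210,90])*3).round() for x in(-.0095,.0095) for y in(-.033,.033)])
```

```text
0.0660093440461023
t 17.55 shift [ 0.005 -0.003  2.395] spin 0.003
-0.017 [array([241., 144.]), array([212., 177.]), array([225., 138.]), array([196., 172.])]
0.007 [array([242., 125.]), array([213., 159.]), array([226., 120.]), array([197., 153.])]
```

View pics/p8.png

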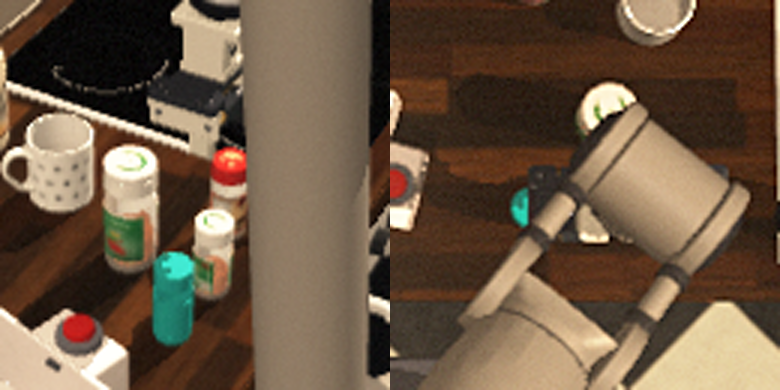

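step_arm(
  motion=[
    [[0,0,0.6],0],
    [[0,0,1.2],0],
    [[0,0,1.6],0],
    [[0,0,1.9],0],
    [[0,0,2.15],0],
    [[0,0,2.35],0],
    [[0,0,2.48],0],
    [[0,0,2.48],0],
  ],
)

```text
time: 18.65
tool_pos: [0.3921, -0.2193, 0.0536]
tool_rot: [-3.141, 0.001, 0.0]
contact_force: [-0.3, 0.9, 0.8]
opening: 0.0657
grip_force: 0.0
```

step_arm(
  motion=[
    [[0,0,0],0],
    [[0,0,0],0],
    [[0,0,0],0],
    [[0,0,0],0],
    [[0,0,0],0],
  ],
  hand=255,
  squeeze=15,
)

```text
time: 19.27
tool_pos: [0.3924, -0.2196, 0.0541]
tool_rot: [3.141, -0.0, -0.0]
contact_force: [-0.1, 1.0, 3.0]
opening: 0.042
grip_force: 15.0
```

step_arm(
  motion=[
    [[0,0,-0.2],0],
    [[0,0,-0.6],0],
    [[0,0,-1.1],0],
    [[0,0,-1.6],0],
    [[0,0,-2.1],0],
    [[0,0,-2.5],0],
    [[0,0,-2.7],0],
    [[0,0,-2.7],0],
  ],
)

```text
time: 20.27
tool_pos: [0.3923, -0.2196, 0.2164]
tool_rot: [3.141, -0.001, -0.0]
contact_force: [0.4, -1.1, -1.5]
opening: 0.042
grip_force: 15.0
```

Run:
```python
from h import *
o=robot.observe();print(o["contact_force"],o["opening"],o["grip_force"])
s=cam("scene");y=s["pixels"].astype(int)
# jar label green blob
m=((y[...,1]>y[...,0]+25)&(y[...,1]>y[...,2]+25)).astype(np.uint8);n,_,st,ce=cv2.connectedComponentsWithStats(m)
print([(st[i].tolist(),ce[i].round(1).tolist()) for i in range(1,n) if st[i,4]>8])
print("expected label centre", proj(s,o["tool_pos"]+[0,0,-.006]), "free",box(0,-.03,.006))
# stored jar position from scene: white cap inside box
print("stored cap est", (ray(s,231.3,230.4,.104)-C)@np.c_[XD,YD])
go(np.r_[box(0,-.03,0)[:2],.216],1.319)
```

```text
[ 0.40423634 -1.10722059 -1.49962017] 0.041994052760375995 14.976274349028245
[([276, 137, 7, 9, 33], [279.2, 141.3]), ([245, 161, 12, 15, 95], [251.6, 167.3]), ([266, 177, 9, 6, 14], [269.3, 180.0])]
expected label centre [[283.19075373 136.11371789]] free [0.475058 0.101139 0.006   ]
stored cap est [-0.01216169  0.06493877]
t 20.32 shift [ 1.384 -5.34  -0.006] spin -1.319
```

step_arm(
  motion=[
    [[0.15,-0.6,0],-0.18],
    [[0.35,-1.3,0],-0.36],
    [[0.55,-2.1,0],-0.54],
    [[0.75,-2.9,0],-0.72],
    [[0.95,-3.7,0],-0.9],
    [[1.15,-4.4,0],-1.08],
    [[1.27,-4.9,0],-1.25],
    [[1.35,-5.2,0],-1.32],
    [[1.38,-5.34,0],-1.32],
    [[1.38,-5.34,0],-1.32],
  ],
)

```text
time: 21.58
tool_pos: [0.4747, 0.1009, 0.2151]
tool_rot: [-3.14, 0.001, 1.319]
contact_force: [0.0, 0.0, -0.4]
opening: 0.0421
grip_force: 15.0
```

Run:
```python
from h import *
go(np.r_[box(0,-.03,0)[:2],.060],1.319);o=robot.observe();print(o["opening"],o["grip_force"])
s=cam("scene");y=s["pixels"].astype(int)
m=((y[...,1]>y[...,0]+25)&(y[...,1]>y[...,2]+25)).astype(np.uint8);n,_,st,ce=cv2.connectedComponentsWithStats(m)
print([(st[i].tolist(),ce[i].round(1).tolist()) for i in range(1,n) if st[i,4]>8],proj(s,o["tool_pos"]+[0,0,-.006]))
# box rim corners check: sharp edges of tub in top view
print("pred rim corners",proj(s,[box(.071,.1,.11),box(-.071,.1,.11),box(.071,.1,0)]).round(1).tolist())
```

```text
t 21.57 shift [0.007 0.008 2.586] spin -0.0
0.04211981662282452 14.974582835566252
[([245, 161, 12, 15, 94], [251.6, 167.2]), ([261, 174, 13, 9, 38], [265.9, 177.6]), ([196, 192, 15, 8, 43], [204.7, 194.6])] [[202.82324537 189.05641792]]
pred rim corners [[217.7, 252.7], [254.9, 224.2], [219.9, 277.4]]
```

step_arm(
  motion=[
    [[0,0,0.4],0],
    [[0,0,0.8],0],
    [[0,0,1.2],0],
    [[0,0,1.6],0],
    [[0,0,2.0],0],
    [[0,0,2.25],0],
    [[0,0,2.42],0],
    [[0,0,2.5],0],
    [[0,0,2.53],0],
    [[0,0,2.53],0],
  ],
)

```text
time: 22.88
tool_pos: [0.4754, 0.1009, 0.0645]
tool_rot: [3.141, -0.0, 1.32]
contact_force: [-0.2, -0.9, -0.9]
opening: 0.0416
grip_force: 15.0
```

step_arm(
  motion=[
    [[0,0,0.02],0],
    [[0,0,0.035],0],
    [[0,0,0.05],0],
    [[0,0,0.05],0],
  ],
)

```text
time: 23.38
tool_pos: [0.475, 0.1009, 0.061]
tool_rot: [-3.141, 0.0, 1.32]
contact_force: [0.2, 0.7, -0.8]
opening: 0.0422
grip_force: 15.0
```

step_arm(
  motion=[
    [[0,0,0.015],0],
    [[0,0,0.03],0],
    [[0,0,0.03],0],
    [[0,0,0.03],0],
  ],
)

```text
time: 23.88
tool_pos: [0.475, 0.101, 0.06]
tool_rot: [3.141, -0.0, 1.32]
contact_force: [-1.6, 0.4, 7.4]
opening: 0.042
grip_force: 15.0
```

step_arm(
  motion=[
    [[0,0,-0.01],0],
    [[0,0,-0.01],0],
    [[0,0,-0.01],0],
    [[0,0,-0.01],0],
    [[0,0,-0.01],0],
  ],
  hand=85,
)

```text
time: 24.5
tool_pos: [0.4751, 0.1009, 0.0598]
tool_rot: [3.142, 0.0, 1.32]
contact_force: [0.3, 0.4, -0.4]
opening: 0.0612
grip_force: 0.0
```

step_arm(
  motion=[
    [[0,0,-0.1],0],
    [[0,0,-0.3],0],
    [[0,0,-0.6],0],
    [[0,0,-1.0],0],
    [[0,0,-1.5],0],
    [[0,0,-2.1],0],
    [[0,0,-2.6],0],
    [[0,0,-2.6],0],
  ],
)

```text
time: 25.5
tool_pos: [0.4764, 0.101, 0.219]
tool_rot: [3.136, -0.002, 1.32]
contact_force: [0.1, 0.5, -0.0]
opening: 0.0615
grip_force: 0.0
```

step_arm(
  motion=[
    [[-0.3,0,0],0],
    [[-0.8,0,0],0],
    [[-1.5,0,0],0],
    [[-2.3,0,0],0],
    [[-3.1,0,0],0],
    [[-3.9,0,0],0],
    [[-4.5,0,0],0],
    [[-4.8,0,0],0],
    [[-4.8,0,0],0],
  ],
)

```text
time: 26.62
tool_pos: [0.4021, -0.1791, 0.2149]
tool_rot: [-3.139, -0.001, 1.317]
contact_force: [-0.5, 0.4, 0.3]
opening: 0.061
grip_force: 0.0
```

Run:
```python
from h import *
G=[cam("top") for _ in range(14)];c=G[0]
xs=np.arange(.08,.17,.0005)
for q in(-.085,-.06,0,.05):
    uv=proj(c,np.array([box(x,q,.25) for x in xs])).astype(np.float32)
    r=[]
    for g in G:
        p=g["pixels"].astype(np.float32);s=cv2.GaussianBlur(p[...,0]-p[...,2],(3,3),0)
        l=cv2.remap(s,uv[:,0].copy(),uv[:,1].copy(),1).ravel();d=np.diff(cv2.GaussianBlur(l.reshape(-1,1),(1,9),0).ravel())
        r.append(float(round(xs[np.argmin(d)]*1000,1)))
    print(q,r)
p=c["pixels"]
# white caps inside the tub: Hough circles in the upscaled crop
g=cv2.resize(cv2.cvtColor(p,cv2.COLOR_RGB2GRAY)[140:230,160:230],None,fx=6,fy=6,interpolation=2)
h=cv2.HoughCircles(g,cv2.HOUGH_GRADIENT,1,60,param1=80,param2=22,minRadius=30,maxRadius=60)
for u,v,r in (h[0] if h is not None else []):
    w=ray(c,160+u/6,140+v/6,.105);print((u,v,r),((w-C)@np.c_[XD,YD]).round(3))
print("pred jar",(proj(c,box(0,-.03,.106))[0]-[160,140])*6)
o=robot.observe();print(o["time"],o["contact_force"],o["opening"],o["tool_pos"])
np.save('top.npy',p)
```

```text
-0.085 [125.0, 125.5, 125.0, 126.0, 125.5, 125.5, 125.5, 125.5, 125.5, 125.5, 125.5, 125.5, 125.0, 124.5]
-0.06 [126.0, 126.0, 126.0, 126.5, 126.0, 126.0, 126.5, 126.5, 126.5, 126.0, 126.0, 126.0, 126.0, 126.0]
0 [126.0, 126.0, 126.0, 126.0, 126.0, 126.0, 126.0, 126.0, 126.0, 126.0, 126.0, 126.0, 126.0, 126.0]
0.05 [127.5, 127.5, 127.5, 127.5, 127.5, 127.5, 127.5, 127.5, 127.5, 127.5, 127.5, 127.5, 127.5, 127.5]
(np.float32(312.5), np.float32(313.5), np.float32(51.6)) [-0.101  0.004]
(np.float32(144.5), np.float32(387.5), np.float32(43.8)) [-0.021  0.066]
pred jar [150.63820002 209.08908041]
27.325 [ 0.86323717 -0.30814335 -0.17407375] 0.06076934380907534 [ 0.40358255 -0.17794967  0.21592603]
```

Run:
```python
from h import *
for n in("top","scene"):
    c=cam(n);y=c["pixels"].astype(int);m=(y[...,1]>y[...,0]+12)&(y[...,1]>y[...,2]+5)
    u,v=proj(c,box(0,-.03,.106))[0].round().astype(int);w=np.argwhere(m[v-14:v+15,u-14:u+15])
    print(n,(u,v),len(w), (w.mean(0)[::-1]-14).round(1) if len(w) else None, [tuple(a) for a in np.percentile(w,[5,95],axis=0).round(0)-14] if len(w) else None)
    if len(w) and n=="top":
        q=w.mean(0)[::-1]+[u-14,v-14];print(((ray(c,*q,.106)-C)@np.c_[XD,YD]).round(3))
    if n=="top": G=y
s=G[160:190,170:200]; print(np.round(s.min(2)[::2,::2]))
```

```text
top (np.int64(185), np.int64(175)) 6 [-2.  -1.3] [(np.float64(-3.0), np.float64(-3.0)), (np.float64(1.0), np.float64(0.0))]
[ 0.008 -0.032]
scene (np.int64(205), np.int64(215)) 8 [-1.1  1.9] [(np.float64(-2.0), np.float64(-4.0)), (np.float64(10.0), np.float64(5.0))]
[[165 171 150 157 156 156 160 158 160 157 162 150 112  89  79]
 [157 173 126 155 157 155 155 160 155 156 156 159 162 155 163]
 [101 170 152 156 157 155 159 159 160 164 156 156 156 156 160]
 [ 66 174 159 156 157 158 160 157 157 155 155 164 159 155 158]
 [ 70 112 157 159 153 153 153 158 156 160 157 159 155 157 159]
 [ 71 150 152 160 154 156 144 138 132 138 155 162 159 154 159]
 [ 85 162 154 159 157 143 120  69  58 135 127 120 164 158 156]
 [105 159 155 153 155 141  69 148 141  79 140 104 156 162 157]
 [131 152 157 158 159 137  59 147 147 142 140  75  80 160 160]
 [164 156 147 155 154 136 118  83 126 142 129  76  70 161 157]
 [162 150 156 159 154 146 130 139 145 128  84  81 183 161 160]
 [160 149 151 157 156 154 153 100  73  63  79 155 155 157 157]
 [154 149 155 158 151 154 158 161 132 106 128 159 153 157 158]
 [151 154 150 154 155 154 152 155 157 159 159 153 155 157 156]
 [152 152 153 152 155 150 152 155 157 157 153 160 154 155 157]]
```

The cap's ring shows the jar upright in the free spot, and the lid is still, so I am handing in.

```bash
python3 -c "
from cell import robot
print(robot.hand_in())"
```

```text
the job is handed in; nothing more can be done
None
```

I pressed the release, stilled the lid, stood the green-labelled jar upright in the free space and handed the job in at about 27 s; final camera checks showed the lid open and still, though I did not re-measure the other jars.

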